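# Switch on the display tester in order

## Task

Switch on the display tester with your fingertips: lightly tap down the red key, then the yellow key, then the blue key, each until it is clearly down (it stays down by itself), never pressing one before its turn. Be gentle, the keys are delicate; do not press the green key, and leave all the loose things on the bench where they are.

Things in the scene. Friction and masses are not known exactly. Their poses are not given: they have to be found in the camera images.
- tester: the grey display tester, a console 130 x 290 x 40 mm fixed to the bench. Origin: centre of its underside, on the bench; its z is up, its y runs along the row of four keys (all on the line x = -20 mm, 64 mm apart, in an order that differs from time to time)
- key_red_top (a point): centre of the top of the red key's cap, a round red cap 22 mm across standing upright, 20 mm proud of its module when not pressed (68 mm above the bench); it goes straight down as the key is pressed; z is up
- key_red (a joint): how far the red key is pressed, in m: 0 up, 0.014 at its hard stop. It is on (latched) from 0.003 and stays where it is left (pushed deeper than 9 mm it comes back up to about 9 mm). It starts to move at about 4 N and needs about 6 N at 4 mm, 8 N at 9 mm and 10 N at the stop; over 20 N harms it
- module_red: the fixed grey socket, 36 x 36 x 8 mm, on the tester's top, that carries the red key; origin at the centre of its underside, 40 mm above the bench
- key_yellow_top (a point): centre of the top of the yellow key's cap, a round yellow cap 22 mm across standing upright, 20 mm proud of its module when not pressed (68 mm above the bench); it goes straight down as the key is pressed; z is up
- key_yellow (a joint): how far the yellow key is pressed, in m: 0 up, 0.014 at its hard stop. It is on (latched) from 0.003 and stays where it is left (pushed deeper than 9 mm it comes back up to about 9 mm). It starts to move at about 4 N and needs about 6 N at 4 mm, 8 N at 9 mm and 10 N at the stop; over 20 N harms it
- module_yellow: the fixed grey socket, 36 x 36 x 8 mm, on the tester's top, that carries the yellow key; origin at the centre of its underside, 40 mm above the bench
- key_blue_top (a point): centre of the top of the blue key's cap, a round blue cap 22 mm across standing upright, 20 mm proud of its module when not pressed (68 mm above the bench); it goes straight down as the key is pressed; z is up
- key_blue (a joint): how far the blue key is pressed, in m: 0 up, 0.014 at its hard stop. It is on (latched) from 0.003 and stays where it is left (pushed deeper than 9 mm it comes back up to about 9 mm). It starts to move at about 4 N and needs about 6 N at 4 mm, 8 N at 9 mm and 10 N at the stop; over 20 N harms it
- module_blue: the fixed grey socket, 36 x 36 x 8 mm, on the tester's top, that carries the blue key; origin at the centre of its underside, 40 mm above the bench
- key_green_top (a point): centre of the top of the green key's cap, a round green cap 22 mm across standing upright, 20 mm proud of its module when not pressed (68 mm above the bench); it goes straight down as the key is pressed; z is up
- key_green (a joint): how far the green key is pressed, in m: 0 up, 0.014 at its hard stop. It is on (latched) from 0.003 and stays where it is left (pushed deeper than 9 mm it comes back up to about 9 mm). It starts to move at about 4 N and needs about 6 N at 4 mm, 8 N at 9 mm and 10 N at the stop; over 20 N harms it
- module_green: the fixed grey socket, 36 x 36 x 8 mm, on the tester's top, that carries the green key; origin at the centre of its underside, 40 mm above the bench
- jar: a glass screw jar, 56 mm across, 70 mm tall, loose; origin at its underside's centre. To be left alone
- bottle: a clear solvent bottle with white cap, 46 mm across, 95 mm tall, loose; origin at its underside's centre. To be left alone
- screwdriver: a screwdriver lying flat, 150 mm long, loose; origin at the underside of the tool, about its middle; handle to its -x. To be left alone
- phone: a black phone lying on the cream board, 72 x 148 x 9 mm, loose; origin at its underside's centre. To be left alone
- panel: a white display panel lying flat, 72 x 130 x 7 mm, loose; origin at its underside's centre. To be left alone
- parts_tray: a blue open parts tray, 120 x 160 x 25 mm, loose; origin at its underside's centre. To be left alone
- brush: a brush lying flat, 160 mm long, loose; origin at the underside of the tool, about its middle; handle to its -x. To be left alone

How it is judged:
By the outcome, as a careful person would: the job done as asked, in the order asked, and still so for the second after the job is handed in, with the robot touching nothing.
It also fails if it takes over 48 s, if anything falls off the work surface, if the arm or the gripper's body presses on something with over 40 N, if the wrist force passes 120 N, or if a joint passes its speed limit or range.

## Robot

A 6-joint arm with a two-finger parallel gripper is mounted at the origin on the work surface. World frame = base frame: x ahead of the robot, y to its left, z up, the work surface at z = 0. Lengths are in mm, angles in rad, forces in N, time in s.
With the tool pointing down it reaches from about 400 to 925 mm from the base axis. Payload 12.5 kg.
Tool frame: the origin (TCP) lies midway between the tips of the shut fingers; the grasp point (between the pads) lies 19 mm behind it; z points along the fingers, y is the line along which they close (so a half turn about z gives the same grasp; the last joint's range is limited). The gripper opens to 95 mm and grips with 3 to 60 N. Pads are 20 mm wide; open, the fingers measure 119 mm over their backs; the gripper's body (75 mm by 180 mm) begins 59 mm behind the grasp point.
Start: joints at [-1.328, 0.491, 1.559, -0, 1.092, -0.106], TCP at [213.63, -587.375, 214.661] pointing down, gripper open.
Joint ranges: [-3.1, 3.1], [-0.84, 2.19], [0.05, 2.79], [-1.13, 4.28], [0.06, 2.93], [-2.69, 2.69]. Speed limits (rad/s): [2.22, 2.22, 2.79, 3.14, 3.14, 3.14].

## Interface

Orientations are given as [roll, pitch, yaw] about the fixed x, y, z axes, in that order (R = Rz(yaw) Ry(pitch) Rx(roll)).
In Python, from cell import env gives the robot as it stands.
- The arm moves only by the tool carry_out, never from a script. Its argument "series" is a list of rows, each a list of 4 numbers: the shift along the world's x, y, z normalised to -1 to 1, where 1 is 5 cm, then the turn about the world's z normalised to -1 to 1, where 1 is 6 degrees. In form: [[x, y, z, turn], ...]. A call has exactly 5 rows; each row shifts and turns the commanded pose from where the row before left it; what a row does not reach is not made up. A row lasts 1/10 s, in which the tool goes at most 50 mm and 8.59 degrees, less where a joint would pass 70% of its speed; a pose out of reach is approached as far as the arm can. A call with a number of a shift or a turn outside -1 to 1 is refused whole. A call with a gripper value outside its range is refused whole. "fingers" is the closure, from -1 (fully open) to 1 (shut), set as the call begins (left out, the last holds). The fingers move at their own pace and stop on an object; the grip force is fixed at half the most. Time passes only in rows, so rows that do not move let the fingers close, or fill a call up. It gives the time, the measured TCP pose, the force, the opening and the grip force at its end, in the units of the state.
- env.state(): the state, without advancing time (a new reading comes with each control period).
- env.read_camera(name): name is "scene" or "top"; returns the picture (480x640x3 uint8, red, green, blue); there is no depth.
- env.calibration(name): a dict with "K" (3x3 intrinsics, pixels), "pose" (4x4, takes a point from camera to world coordinates). Camera axes: x right, y down, z forward; pixel columns grow to the right and rows downward; lengths in mm; the calibration is good to about 2 mm. A picture is of the moment at which its call begins. calibration takes no time and is no camera call.
- env.job_done(): hands the job in; it is judged then, once.
Trained networks look in the newest picture that a camera, given by its name, has taken for a name from the list of things; names that differ only in an ending like _2 or _b are one class to them, and where a whole thing is asked for, a point or a joint stands for the part that bears it (a point fixed in the world has none). Each returns a list of dicts, best first, with "conf" (0 to 1); they miss things now and then, are a little off and sometimes report something else, mostly with a low value. They report only what shows in the picture. A call takes as long as a camera call.
- env.look_for(camera, label): "position" ([row, column] as shares, 0 to 1, of the picture: columns of its width, rows of its height, amid what is visible of it).
The state is a dict: "t": time; "joints": joint angles; "qvel": joint speeds; "tau": joint torques, N m; "eef_pos": TCP position; "tcp_rot": TCP orientation; "ft_force": force on the tool from outside, world axes, zero at the start; "moment": the same for the moment, N m; "opening": opening from 0.0 (shut) to 1.0 (fully open); "grip_force": force on a finger pad.
Only numpy, scipy, OpenCV 4.12 (cv2) and the standard library are available. Lean on these libraries where they do the work, as an engineer would, in place of code of your own. Each camera call takes 0.05 s, during which the arm holds its last target. There are 200 camera calls.

## Working session

There is one attempt and no reset: what is moved stays moved. The work goes in short steps, Python scripts to look and compute and a tool call to move; the robot and the scene stay as the last step left them, time stands still between calls to the robot, and variables do not carry over. Pictures are saved under pics/ and viewed, at most 10 in all, crops included, and the job is handed in when it is done.

Besides the shell and the picture viewer there is one more tool, called after "Request:" in YAML: its name, and indented under it one key for each argument. carry_out: Moves the arm, as the interface text tells. Its arguments: {"type":"object","properties":{"series":{"type":"array","items":{"type":"array","items":{"type":"number","minimum":-1,"maximum":1}}},"fingers":{"type":"number"}},"required":["series"]}

```bash
mkdir -p pics; cat > h.py <<'E'
from cell import env
import numpy as np, cv2
def ray(cam,u,v,z):
    c=env.calibration(cam);K=np.array(c["K"]);T=np.array(c["pose"])
    d=T[:3,:3]@np.linalg.solve(K,[u,v,1]);o=T[:3,3]
    return (o+d*(z-o[2])/d[2]).round(1)
def snap(cam,fn):
    im=env.read_camera(cam);cv2.imwrite("pics/"+fn,im[:,:,::-1]);return im
E
python3 - <<'E'
from h import *
for cam in("top","scene"):
    snap(cam,cam+"0.png")
    for k in "red yellow blue green".split():
        for r in env.look_for(cam,f"key_{k}_top")[:2]:
            v,u=r["position"][0]*480,r["position"][1]*640
            print(cam,k,round(r["conf"],2),round(u),round(v),ray(cam,u,v,64))
s=env.state();print(s["t"],s["eef_pos"],s["tcp_rot"],s["opening"],s["ft_force"])
E
```

```text
top red 0.46 323 247 [568.    0.9  64. ]
top red 0.44 370 269 [ 519.6 -115.3   64. ]
top yellow 0.58 345 260 [539.4 -52.   64. ]
top blue 0.59 323 248 [566.    1.6  64. ]
scene red 0.59 259 261 [ 524.5 -110.2   64. ]
scene blue 0.46 299 235 [562.4   6.4  64. ]
0.5 [ 213.63564015 -587.36725352  214.64904732] [ 3.14150974e+00 -1.74679415e-05  3.48766578e-01] 1.0003848501206207 [-0.40399903 -0.24253104  1.02416726]
```

View pics/top0.png

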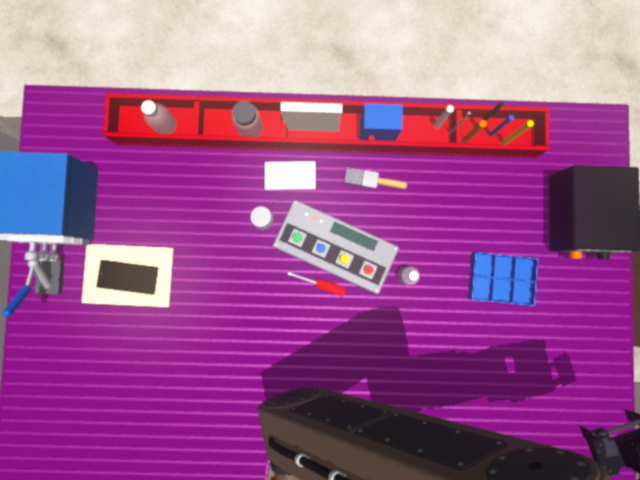

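View pics/scene0.png

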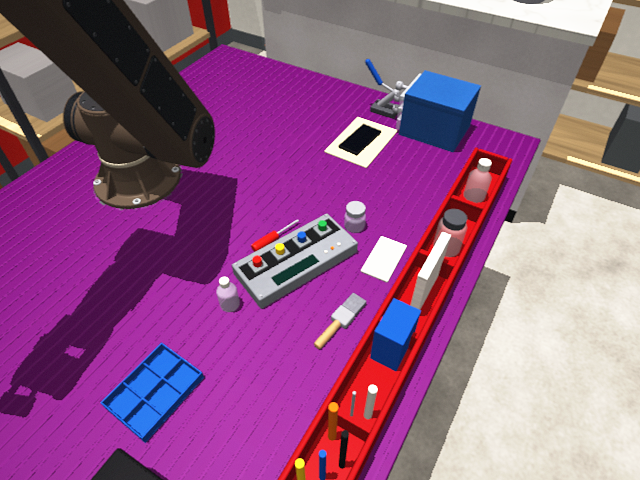

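The tester's keys show in the top view: red (368,269), yellow (345,259), blue (321,248), green (297,237). They match the scene view: red (257,261), yellow (280,249), blue (302,237), green (322,226). I'll refine the positions by colour and a fit to the known 64 mm row.

```bash
python3 - <<'E'
from h import *
px={"top":dict(red=(368,269),yellow=(345,259),blue=(321,248),green=(297,237)),"scene":dict(red=(257,261),yellow=(280,249),blue=(302,237),green=(322,226))}
hue=dict(red=0,yellow=30,blue=110,green=65)
for cam in px:
    im=cv2.imread(f"pics/{cam}0.png");hsv=cv2.cvtColor(im,cv2.COLOR_BGR2HSV).astype(int)
    P=[]
    for k,(u,v) in px[cam].items():
        w=hsv[v-9:v+10,u-9:u+10];dh=np.abs((w[...,0]-hue[k]+90)%180-90)
        m=(dh<18)&(w[...,1]>110)&(w[...,2]>60)
        n,l,st,ce=cv2.connectedComponentsWithStats(m.astype(np.uint8))
        i=1+np.argmax(st[1:,4]);c=ce[i]+[u-9,v-9]
        p=ray(cam,*c,64);P.append(p[:2]);print(cam,k,st[i],c.round(1),p)
    P=np.array(P);s=np.array([0,1,2,3])*64-96
    d=(s[:,None]*(P-P.mean(0))).sum(0);yaw=np.arctan2(d[1],d[0]);e=d/np.hypot(*d)
    print(cam,"spacing",np.hypot(*d)/(s@s),"yaw",np.degrees(yaw),(P.mean(0)+s[:,None]*e).round(1).tolist())
    print(np.array(env.calibration(cam)["pose"])[:3,3])
E
```

```text
top red [ 5  6  9  8 57] [368.3 269.4] [ 517.6 -110.    64. ]
top yellow [ 4  4  9  9 59] [344.4 258.3] [542.8 -51.   64. ]
top blue [ 5  5  8  8 52] [320.5 247.5] [567.3   7.8  64. ]
top green [ 5  5  8  8 45] [296.6 236.7] [591.9  66.7  64. ]
top spacing 0.9980571580928181 yaw 67.21246681960388 [[517.7, -110.1], [542.5, -51.1], [567.3, 7.9], [592.1, 66.9]]
[ 496.40255806   16.79563876 1186.85372644]
scene red [ 4  3 10 12 94] [256.9 260.7] [ 519.6 -112.1   64. ]
scene yellow [ 4  3 10 12 94] [279.6 248.3] [544.4 -53.3  64. ]
scene blue [ 4  3  9 12 84] [301.5 236.5] [569.5   5.4  64. ]
scene green [ 5  3  9 11 75] [322.1 225.1] [594.   63.8  64. ]
scene spacing 0.9950044288728378 yaw 67.05068950772771 [[519.4, -112.5], [544.4, -53.5], [569.4, 5.4], [594.3, 64.4]]
[ 998.59381836 -631.91297452  924.41849734]
```

Request:
carry_out:
  fingers: 1
  series:
    - [0.4,0.63,0,0]
    - [0.4,0.63,0,0]
    - [0.4,0.63,0,0]
    - [0.4,0.63,0,0]
    - [0.4,0.63,0,0]

```text
t: 1.0
eef_pos: [314.2, -428.6, 214.8]
tcp_rot: [3.141, -0.0, 0.348]
ft_force: [1.0, 0.2, 0.5]
opening: 0.637
grip_force: 0.0
```

Request:
carry_out:
  series:
    - [0.4,0.63,0,0]
    - [0.4,0.63,0,0]
    - [0.4,0.63,0,0]
    - [0.4,0.63,0,0]
    - [0.4,0.63,0,0]

```text
t: 1.5
eef_pos: [414.3, -271.1, 214.9]
tcp_rot: [3.141, -0.0, 0.349]
ft_force: [0.1, -0.5, -0.9]
opening: 0.216
grip_force: 0.0
```

Request:
carry_out:
  series:
    - [0.4,0.63,0,0]
    - [0.4,0.63,0,0]
    - [0.4,0.63,0,0]
    - [0.4,0.63,0,0]
    - [0,0,0,0]

```text
t: 2.0
eef_pos: [495.2, -143.5, 214.7]
tcp_rot: [3.142, -0.001, 0.352]
ft_force: [-0.3, -0.6, 0.1]
opening: 0.008
grip_force: 0.0
```

Request:
carry_out:
  series:
    - [0.23,0.32,-0.4,0]
    - [0.24,0.33,-0.6,0]
    - [0,0,-0.6,0]
    - [0,0,-0.6,0]
    - [0,0,-0.3,0]

```text
t: 2.5
eef_pos: [516.2, -113.9, 87.5]
tcp_rot: [-3.14, 0.002, 0.349]
ft_force: [-0.5, 0.2, 1.0]
opening: 0.005
grip_force: 0.0
```

Request:
carry_out:
  series:
    - [0,0,-0.1,0]
    - [0,0,0,0]
    - [0,0,0,0]
    - [0,0,0,0]
    - [0,0,0,0]

```text
t: 3.0
eef_pos: [517.4, -114.0, 85.5]
tcp_rot: [3.141, -0.001, 0.349]
ft_force: [0.7, 0.2, 0.4]
opening: 0.007
grip_force: 0.0
```

```bash
python3 - <<'E'
from h import *
a=snap("top","t1.png");b=snap("scene","s1.png")
A=cv2.resize(a[220:300,280:390],None,fx=5,fy=5,interpolation=cv2.INTER_CUBIC)
B=cv2.resize(b[195:285,205:345],None,fx=5,fy=5,interpolation=cv2.INTER_CUBIC)
cv2.imwrite("pics/s1c.png",B[:,:,::-1]);cv2.imwrite("pics/t1c.png",A[:,:,::-1])
E
```

```text
(no output)
```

View pics/s1c.png

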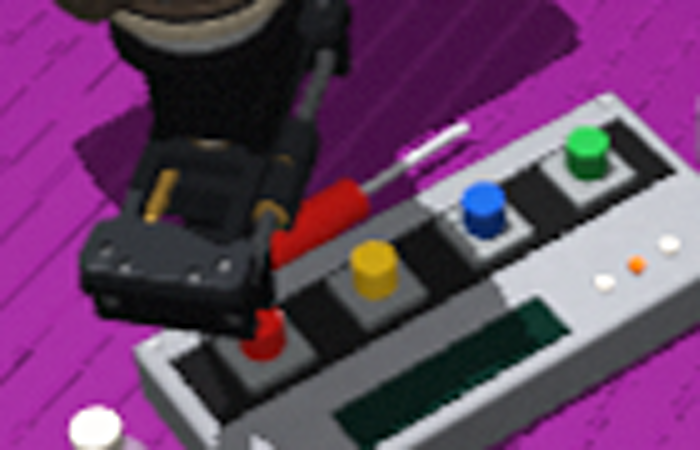

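The scene crop shows the shut fingertips right above and slightly behind the red cap (crop ~255,330). The other keys are clear. I'll centre over red and lower slowly.

Request:
carry_out:
  series:
    - [0.02,0.06,-0.1,0]
    - [0,0,-0.1,0]
    - [0,0,-0.06,0]
    - [0,0,-0.02,0]
    - [0,0,0,0]

```text
t: 3.6
eef_pos: [518.0, -110.9, 70.4]
tcp_rot: [-3.141, 0.0, 0.349]
ft_force: [-0.0, -0.1, -0.1]
opening: 0.006
grip_force: 0.0
```

Request:
carry_out:
  series:
    - [0,0,-0.02,0]
    - [0,0,-0.02,0]
    - [0,0,-0.02,0]
    - [0,0,0,0]
    - [0,0,0,0]

```text
t: 4.1
eef_pos: [518.2, -110.9, 67.7]
tcp_rot: [3.141, -0.0, 0.349]
ft_force: [0.8, -0.7, 0.9]
opening: 0.004
grip_force: 0.4
```

Request:
carry_out:
  series:
    - [0,0,-0.02,0]
    - [0,0,-0.02,0]
    - [0,0,-0.02,0]
    - [0,0,0,0]
    - [0,0,0,0]

```text
t: 4.6
eef_pos: [518.2, -110.9, 64.7]
tcp_rot: [3.141, -0.0, 0.349]
ft_force: [-0.5, 0.9, 3.0]
opening: 0.005
grip_force: 1.6
```

Request:
carry_out:
  series:
    - [0,0,-0.02,0]
    - [0,0,-0.02,0]
    - [0,0,-0.02,0]
    - [0,0,0,0]
    - [0,0,0,0]

```text
t: 5.1
eef_pos: [518.2, -110.9, 61.7]
tcp_rot: [3.141, -0.0, 0.349]
ft_force: [-0.4, -1.0, 2.9]
opening: 0.003
grip_force: 2.2
```

Request:
carry_out:
  series:
    - [0,0,0,0]
    - [0,0,0,0]
    - [0,0,0,0]
    - [0,0,-0.02,0]
    - [0,0,-0.02,0]

```text
t: 5.6
eef_pos: [518.2, -110.9, 59.8]
tcp_rot: [3.141, -0.0, 0.349]
ft_force: [-1.2, -0.9, 7.3]
opening: 0.006
grip_force: 3.8
```

The force reads 7.3 N with the tip about 8 mm below the cap's rest height, which fits the key's curve, so red should be well past its latch. I'll lift and check by picture.

Request:
carry_out:
  series:
    - [0,0,0.2,0]
    - [0,0,0.4,0]
    - [0,0,0.3,0]
    - [0.25,0.59,0,0]
    - [0.25,0.59,0,0]

```text
t: 6.1
eef_pos: [543.5, -51.6, 105.6]
tcp_rot: [3.141, -0.001, 0.347]
ft_force: [-0.1, -0.6, 0.2]
opening: 0.003
grip_force: 0.0
```

```bash
python3 - <<'E'
from h import *
b=snap("scene","s2.png")
B=cv2.resize(b[195:285,205:345],None,fx=5,fy=5,interpolation=cv2.INTER_CUBIC)
cv2.imwrite("pics/s2c.png",B[:,:,::-1])
E
```

```text
(no output)
```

View pics/s2c.png

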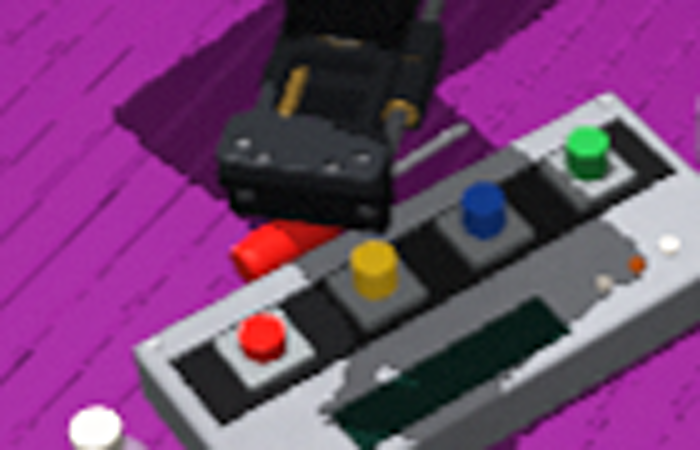

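The red cap (crop 262,337) now sits clearly lower than yellow (374,270), blue (484,210) and green (587,153). Yellow is next.

Request:
carry_out:
  series:
    - [0,0,-0.3,0]
    - [0,0,-0.26,0]
    - [0,0,-0.14,0]
    - [0,0,-0.02,0]
    - [0,0,0,0]

```text
t: 6.65
eef_pos: [543.0, -52.2, 68.6]
tcp_rot: [-3.141, 0.0, 0.348]
ft_force: [0.0, -0.3, -0.5]
opening: 0.003
grip_force: 0.0
```

Request:
carry_out:
  series:
    - [0,0,-0.02,0]
    - [0,0,-0.02,0]
    - [0,0,-0.02,0]
    - [0,0,-0.02,0]
    - [0,0,-0.02,0]

```text
t: 7.15
eef_pos: [543.3, -52.1, 64.0]
tcp_rot: [3.141, -0.001, 0.349]
ft_force: [-1.5, -1.7, 4.7]
opening: 0.005
grip_force: 2.9
```

Request:
carry_out:
  series:
    - [0,0,-0.02,0]
    - [0,0,-0.02,0]
    - [0,0,-0.02,0]
    - [0,0,-0.02,0]
    - [0,0,0,0]

```text
t: 7.65
eef_pos: [543.3, -52.1, 60.0]
tcp_rot: [3.141, -0.0, 0.349]
ft_force: [-0.5, -2.5, 5.4]
opening: 0.004
grip_force: 2.5
```

Request:
carry_out:
  series:
    - [0,0,0.2,0]
    - [0,0,0.4,0]
    - [0,0,0.3,0]
    - [0.25,0.59,0,0]
    - [0.25,0.59,0,0]

```text
t: 8.15
eef_pos: [568.6, 7.4, 105.9]
tcp_rot: [3.141, -0.001, 0.347]
ft_force: [0.9, 0.2, 0.0]
opening: 0.003
grip_force: 0.0
```

```bash
python3 - <<'E'
from h import *
b=snap("scene","s3.png")
B=cv2.resize(b[195:285,205:345],None,fx=5,fy=5,interpolation=cv2.INTER_CUBIC)
cv2.imwrite("pics/s3c.png",B[:,:,::-1])
E
```

```text
(no output)
```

View pics/s3c.png

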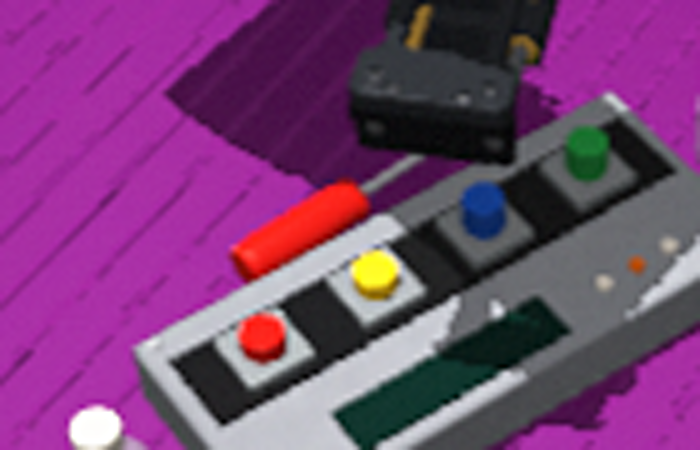

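Red (262,337) and yellow (375,275) are both clearly down, and blue (484,210) and green (587,153) are up. Blue is next.

Request:
carry_out:
  series:
    - [0,0,-0.3,0]
    - [0,0,-0.26,0]
    - [0,0,-0.14,0]
    - [0,0,-0.02,0]
    - [0,0,0,0]

```text
t: 8.7
eef_pos: [568.1, 6.8, 68.6]
tcp_rot: [-3.142, 0.0, 0.348]
ft_force: [-0.3, 0.7, 0.3]
opening: 0.004
grip_force: 0.0
```

Request:
carry_out:
  series:
    - [0,0,-0.02,0]
    - [0,0,-0.02,0]
    - [0,0,-0.02,0]
    - [0,0,-0.02,0]
    - [0,0,-0.02,0]

```text
t: 9.2
eef_pos: [568.3, 6.9, 64.0]
tcp_rot: [3.141, -0.001, 0.349]
ft_force: [-1.7, -1.2, 5.8]
opening: 0.007
grip_force: 2.9
```

Request:
carry_out:
  series:
    - [0,0,-0.02,0]
    - [0,0,-0.02,0]
    - [0,0,-0.02,0]
    - [0,0,-0.02,0]
    - [0,0,0,0]

```text
t: 9.7
eef_pos: [568.3, 6.9, 60.0]
tcp_rot: [3.141, -0.001, 0.349]
ft_force: [-0.4, -1.7, 4.3]
opening: 0.003
grip_force: 2.6
```

Request:
carry_out:
  series:
    - [0,0,0.2,0]
    - [0,0,0.4,0]
    - [0,0,0.6,0]
    - [0,0,0.6,0]
    - [0,0,0.6,0]

```text
t: 10.2
eef_pos: [567.9, 7.3, 181.3]
tcp_rot: [-3.142, -0.0, 0.349]
ft_force: [0.4, 0.2, -0.0]
opening: 0.004
grip_force: 0.0
```

Request:
carry_out:
  series:
    - [-0.4,-0.4,0,0]
    - [-0.4,-0.4,0,0]
    - [-0.4,-0.4,0,0]
    - [0,0,0,0]
    - [0,0,0,0]

```text
t: 10.7
eef_pos: [508.2, -53.1, 180.3]
tcp_rot: [3.141, -0.001, 0.348]
ft_force: [-0.3, 1.0, 0.5]
opening: 0.003
grip_force: 0.0
```

```bash
python3 - <<'E'
from h import *
b=snap("scene","s4.png")
B=cv2.resize(b[195:315,205:385],None,fx=4,fy=4,interpolation=cv2.INTER_CUBIC)
cv2.imwrite("pics/s4c.png",B[:,:,::-1])
E
```

```text
(no output)
```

View pics/s4c.png

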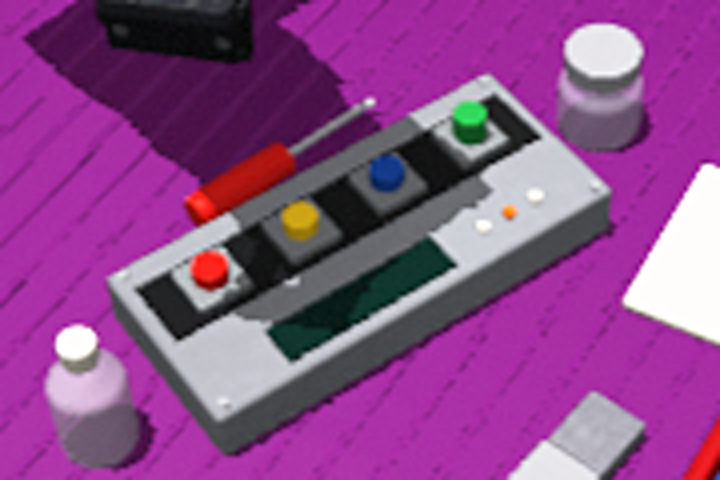

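Red (210,270), yellow (300,220) and blue (387,173) are down, green (470,120) is still up, and the loose things haven't moved. The arm is clear, so I'll hand in.

```bash
python3 -c "
from cell import env
print(env.job_done())"
```

```text
the job is handed in; nothing more can be done
None
```

I tapped down the red, yellow and blue keys in that order. In the last picture all three were down, green was up and the loose things in view had not moved, and I handed the job in; the highest force I read was 7.3 N.

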